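# Chuck a peg blank in the tilted collet clamp

### The job

Take the pale boxwood peg blank out of the stock block and feed it into the open collet of the bench clamp, all the way down to the depth stop, guiding it down rather than letting it drop. Then swing the red-balled lever fully closed so that the collet grips the blank, let go, and leave the other two blanks and the rest of the bench as they are.

Things in the scene. Friction and masses are not known exactly. Their poses are not given: they have to be found in the camera images.
- boxwood: The job's workpiece: pale yellow boxwood round peg blank, 22 mm in diameter, 130 mm long, the same size as the other two blanks; origin at the centre of its lower end, z along the bar. At the start it stands upright in one of the three holes of the stock block (which one varies), its lower end 10 mm above the bench and its top at 140 mm, so 90 mm of it stands clear of the block. Weighs about 50 g.
- boxwood_foot (a point): Centre of the boxwood blank's lower end face.
- boxwood_top (a point): Centre of the boxwood blank's upper end face, 130 mm above its lower end.
- stock_block: Grey-green wooden stock block fixed to the bench, 75 x 215 mm, 50 mm high, with three 24.4 mm holes 40 mm deep in a row along its y axis, 65 mm apart; origin at the centre of its underside, z up. Holds the three blanks upright.
- clamp: Bench collet clamp bolted down: dark green cast foot 150 x 170 mm with an upright yoke (top of the yoke 132 mm above the bench) that carries a round steel head fixed at 35 degrees from vertical. Origin at the centre of the foot's underside, z up; the collet's mouth looks up and towards the clamp's own -x side.
- stop (a point): Centre of the brass depth stop, the closed bottom of the collet's bore, 100 mm above the bench. Its z axis is the collet axis and points out of the mouth (35 degrees from vertical); its y axis is level, its x axis points up and away from the side the mouth looks to. A blank fully home has its lower end on this point.
- mouth (a point): Centre of the collet's mouth, on the collet axis 64 mm out from the stop. Six steel segments form a hexagonal bore 25.2 mm across flats while the lever is fully open, with a lead-in of about 2 mm; the round nose round it is 68 mm across, 58 mm out from the stop. A blank that is home stands 66 mm out of the mouth. The mouth is clear all round: nothing else stands higher along the axis than the nose except the lever's ball (its top is 53 mm out from the stop).
- lever (a joint): Hand lever of the collet, in rad: 0 fully open, 1.2 fully closed (end stop). It swings in the plane square to the collet axis, negatively (clockwise) about the z axis of the stop, as seen looking into the mouth. It starts nearly open and stays where it is left (stiff: a few newtons at the ball, under 10 N even at the end, where it squeezes a 22 mm bar). It draws the six segments in evenly, 1.75 mm each per rad; a 22 mm bar no longer enters when it is past about 0.9.
- lever_hinge (a point): The lever's axis: a point on the collet axis 36 mm out from the stop.
- lever_ball (a point): Centre of the red ball, 34 mm in diameter, at the end of the lever: 150 mm from the collet axis, in the plane of lever_hinge. A bare steel rod 12 mm thick runs from 52 mm to the ball. With the lever fully open it points 55 degrees from the collet head's x axis (that is, from the stop's x axis towards its -y axis); closing swings it towards the stop's -x axis, which lowers the ball from about 180 to about 80 mm above the bench.
- ebony: Black ebony blank: round peg blank, 22 mm in diameter, 130 mm long, the same size as the other two blanks; origin at the centre of its lower end, z along the bar. At the start it stands upright in one of the three holes of the stock block (which one varies). To be left alone.
- rosewood: Dark red-brown rosewood blank: round peg blank, 22 mm in diameter, 130 mm long, the same size as the other two blanks; origin at the centre of its lower end, z along the bar. At the start it stands upright in one of the three holes of the stock block (which one varies). To be left alone.
- gouge: Gouge with yellow handle, 230 mm long, lying on the bench. A bystander, loose; origin at its underside.
- chisel: Chisel with brown handle, 230 mm long, lying on the bench. A bystander, loose; origin at its underside.
- mallet: Wooden mallet, head 75 x 125 x 55 mm with a 190 mm handle, lying on the bench. A bystander, loose; origin at its underside.
- block_plane: Small steel block plane, 160 x 45 mm, 55 mm high. A bystander, loose; origin at its underside.
- glue_bottle: White glue bottle with a red cap, 60 mm across, 150 mm high. A bystander, loose; origin at its underside.
- cam_clamp: Wooden cam clamp with a 260 mm steel bar, lying on the bench, 36 mm high. A bystander, loose; origin at its underside.

How it is judged:
By the outcome, as a careful person would: the job done as asked, in the order asked, and still so for the second after the job is handed in, with the robot touching nothing.
It also fails if it takes over 58 s, if anything falls off the work surface, if the arm or the gripper's body presses on something with over 40 N, if the wrist force passes 120 N, or if a joint passes its speed limit or range.

### The arm

A 6-joint arm with a two-finger parallel gripper is mounted at the origin on the work surface. World frame = base frame: x ahead of the robot, y to its left, z up, the work surface at z = 0. Lengths are in m, angles in rad, forces in N, time in s.
With the tool pointing down it reaches from about 0.375 to 0.975 m from the base axis. Payload 3.8 kg.
Tool frame: the origin (TCP) lies at the very end of the fingers, on their centre line; the grasp point (between the pads) lies 19 mm behind it; z points along the fingers, y is the direction in which the jaws open and shut (so a half turn about z gives the same grasp; the last joint's range is limited). The gripper opens to 85 mm and grips with 20 to 120 N. Pads are 22 mm wide; open, the fingers measure 114 mm over their backs; the gripper's body (76 mm by 85 mm) begins 54 mm behind the grasp point. The pads swing forward as they close: fully open they stand 13 mm farther back than shut.
Start: joints at [-1.321, 0.264, 1.604, -0, 1.274, -0.037], TCP at [0.191, -0.647, 0.231] pointing down, gripper open.
Joint ranges: [-2.63, 2.63], [-0.94, 2.18], [0.31, 2.57], [-1.31, 4.45], [0, 2.66], [-2.55, 2.55]. Speed limits (rad/s): [2.57, 2.57, 3.14, 3.14, 3.14, 3.14].

### API

Orientations are given as a rotation vector (axis times angle).
In Python, from workcell import status, read_camera, camera_info, order gives the robot as it stands.
- The arm moves only by the tool move_arm, never from a script. Its argument "deltas" is a list of rows, each a list of 3 entries, a list of its own where there are three numbers: the turn, a rotation vector about the world's x, y, z as a fraction of full scale, then the shift along the world's x, y, z as a fraction of full scale, then the closure, from -1 (fully open) to 1 (shut), so that 0 is half open. A call has 1 to 20 rows; each row is the pose to reach, as a shift and turn from the pose commanded when the call began; what a row does not reach only later rows make up. Full scale, the value 1, is 0.1 m for a shift and pi/2 rad for a turn. A row lasts 1/8 s, in which the tool goes at most 62.5 mm and 10.7 degrees, less where a joint would pass 70% of its speed; a pose out of reach is approached as far as the arm can. A call with a number of a shift or a turn outside -1 to 1 is refused whole. A call with a gripper value outside its range is refused whole. The fingers move at their own pace and stop on an object; "grip_force" is the grip in N (left out, the last holds). Time passes only in rows, so rows that repeat a pose let the fingers close. It gives the time, the measured TCP pose, the force and the opening at its end, in the units of the state.
- status.read_state(): the state, without advancing time (a new reading comes with each control period).
- read_camera(name): name is "scene" or "top" or "wrist"; returns (picture, depth): 420x560x3 uint8, red, green, blue; 420x560 float32, m along the optical axis (not along the pixel's ray), 0 where there is no reading.
- camera_info(name): a dict with "K" (3x3 intrinsics, pixels), "R" (3x3) and "t" (3): a world point X has camera coordinates R X + t. Camera axes: x right, y down, z forward; pixel columns grow to the right and rows downward; lengths in m; the calibration is good to about 2 mm. The wrist camera is an equidistant fisheye: a pixel r from the principal point sees the ray r / f radians off the axis. A picture is of the moment at which its call begins: read the wrist's pose just before it. camera_info takes no time and is no camera call; for the wrist camera it gives the pose at the moment of the call.
- order.finish_job(): hands the job in, once; it reports no verdict.
The state is a dict: "time": time; "q": joint angles; "joint_vel": joint speeds; "joint_torque": joint torques, N m; "tool_pos": TCP position; "tcp_rot": TCP orientation; "wrist_force": force on the tool from outside, world axes, zero at the start; "torque": the same for the moment, N m; "width": opening from 0.0 (shut) to 1.0 (fully open).
Only numpy, scipy, OpenCV 4.12 (cv2) and the standard library are available. Lean on these libraries where they do the work, as an engineer would, in place of code of your own. Each camera call takes 0.05 s, during which the arm holds its last target. There are 200 camera calls.

## Working session

There is one attempt and no reset: what is moved stays moved. The work goes in short steps, Python scripts to look and compute and a tool call to move; the robot and the scene stay as the last step left them, time stands still between calls to the robot, and variables do not carry over. Pictures are saved under pics/ and viewed, about 8 in all and at most 12, crops included, and the job is handed in when it is done.

Besides the shell and the picture viewer there is one more tool, called after "Request:" by a JSON object that holds its "fn" and its "kwargs", one argument or row to a line. move_arm: Moves the arm, as the interface text tells. Its arguments: {"type":"object","properties":{"deltas":{"type":"array","items":{"type":"array"}},"grip_force":{"type":"number"}},"required":["deltas"]}

```bash
mkdir -p pics; ls; python3 - <<'E'
from workcell import status, read_camera, camera_info
import cv2,numpy as np
s=status.read_state();print({k:np.round(v,3).tolist() for k,v in s.items()})
for n in ("scene","top"):
    p,d=read_camera(n);np.savez(f"/tmp/{n}.npz",p=p,d=d)
    c=camera_info(n);print(n,np.round(c["K"],1).tolist(),np.round(c["R"],3).tolist(),np.round(c["t"],3).tolist())
    cv2.imwrite(f"pics/{n}0.png",p[:,:,::-1])
E
```

```text
pics
{'time': 0.0, 'q': [-1.321, 0.265, 1.605, 0.0, 1.274, -0.037], 'joint_vel': [-0.002, -0.003, -0.001, -0.001, 0.002, 0.0], 'joint_torque': [-0.001, -51.512, -36.731, -0.0, 0.013, 0.0], 'tool_pos': [0.191, -0.647, 0.23], 'tcp_rot': [-3.107, -0.449, 0.0], 'wrist_force': [0.244, -0.427, -0.162], 'torque': [-0.008, 0.033, -0.038], 'width': 0.998}
scene [[511.1, 0.0, 277.4], [0.0, 511.1, 211.7], [0.0, 0.0, 1.0]] [[0.0, 1.0, 0.005], [0.79, 0.003, -0.614], [-0.614, 0.004, -0.79]] [0.034, -0.348, 1.634]
top [[493.1, 0.0, 282.9], [0.0, 493.1, 208.5], [0.0, 0.0, 1.0]] [[0.023, -1.0, -0.003], [-0.996, -0.022, -0.089], [0.088, 0.005, -0.996]] [-0.064, 0.566, 1.283]
```

View pics/scene0.png

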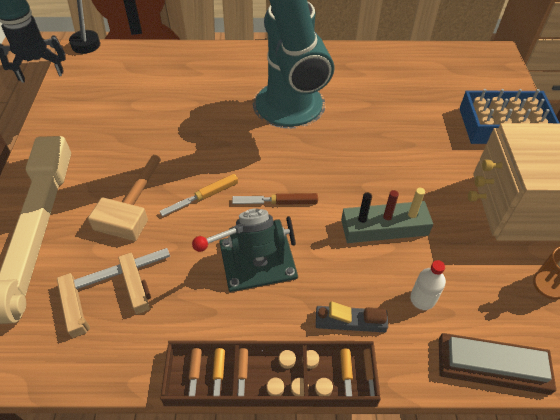

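View pics/top0.png

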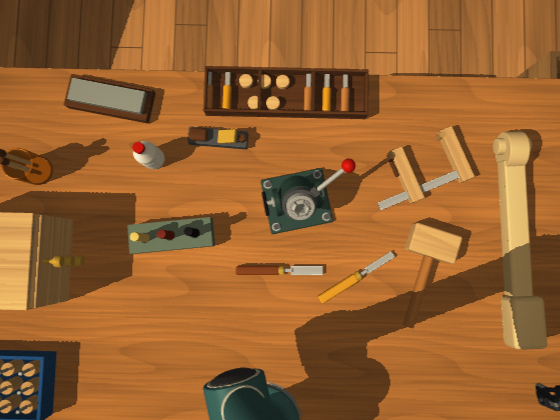

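The scene view shows boxwood in the rightmost hole (417,200), the clamp at (257,240) and the ball at (200,243). The top view shows boxwood at (135,236), the nose at (300,205) and the ball at (348,166). Next I measure.

```bash
cat > h.py <<'E'
import numpy as np,cv2
from workcell import camera_info
def load(n):
    z=np.load(f"/tmp/{n}.npz");return z["p"],z["d"],camera_info(n)
def cloud(d,c):
    v,u=np.indices(d.shape);K=c["K"]
    P=np.stack([(u-K[0][2])/K[0][0]*d,(v-K[1][2])/K[1][1]*d,d],-1)
    return (P-np.array(c["t"]))@np.array(c["R"])
def ray(c,u,v):
    R=np.array(c["R"]);K=np.array(c["K"]);return -R.T@np.array(c["t"]),R.T@np.linalg.inv(K)@[u,v,1]
def tri(obs):
    A=np.zeros((3,3));b=np.zeros(3)
    for c,u,v in obs:
        o,r=ray(c,u,v);r=r/np.linalg.norm(r);M=np.eye(3)-np.outer(r,r);A+=M;b+=M@o
    return np.linalg.solve(A,b)
E
python3 - <<'E'
from h import *
np.set_printoptions(precision=4,suppress=True)
obs=[]
box={"scene":((405,180,430,225),(185,225,210,260),(215,195,305,295)),"top":((125,225,150,250),(335,150,365,180),(255,160,340,240))}
blk={"scene":(335,185,440,250),"top":(120,205,225,265)}
for n in ("scene","top"):
    p,d,c=load(n);W=cloud(d,c);h=cv2.cvtColor(p,cv2.COLOR_RGB2HSV).astype(int)
    H,S,V=h[...,0],h[...,1],h[...,2]
    def sub(b):
        m=np.zeros(d.shape,bool);m[b[1]:b[3],b[0]:b[2]]=1;return m
    m=sub(box[n][0])&(W[...,2]>.133)&(W[...,2]<.15)
    v,u=np.nonzero(m);print(n,"boxtop",u.mean(),v.mean(),m.sum(),W[m].mean(0),W[m].min(0),W[m].max(0))
    o,r=ray(c,u.mean(),v.mean());print(" ray@.14",o+r*(.14-o[2])/r[2])
    m=sub(box[n][1])&((H<8)|(H>172))&(S>150)
    cn=max(cv2.findContours(m.astype(np.uint8),0,1)[0],key=cv2.contourArea);(u,v),rr=cv2.minEnclosingCircle(cn)
    obs.append((c,u,v));print(" ball",u,v,rr,W[m].mean(0))
    q=W[m&(d>0)];A=np.c_[2*q,np.ones(len(q))];s=np.linalg.lstsq(A,(q**2).sum(1),rcond=None)[0];print(" sphere",s[:3],np.sqrt(s[3]+s[:3]@s[:3]))
    # block top
    m=sub(blk[n])&(abs(W[...,2]-.05)<.006);q=W[m][:,:2]
    print(" block",cv2.minAreaRect((q*1000).astype(np.float32)))
    # foot
    m=sub(box[n][2])&(W[...,2]>.008)&(W[...,2]<.06)
    zz=W[...,2][m];print(" foot z hist",np.histogram(zz,bins=np.arange(.005,.06,.005))[0])
    zf=np.median(zz);m=m&(abs(W[...,2]-zf)<.004)&(H>40)
    print(" foot",zf,cv2.minAreaRect((W[m][:,:2]*1000).astype(np.float32)))
    # steel head points high
    m=sub(box[n][2])&(W[...,2]>.12)&(S<60);q=W[m];print(" head",len(q),q.mean(0))
print("ball tri",tri(obs))
ims=[]
for n,b in (("scene",(185,180,325,290)),("top",(245,140,385,250))):
    p=load(n)[0];ims.append(cv2.resize(p[b[1]:b[3],b[0]:b[2],::-1],None,fx=5,fy=5,interpolation=2)[:, :])
cv2.imwrite("pics/crop1.png",cv2.resize(np.vstack(ims),None,fx=.54,fy=.54))
E
```

```text
scene boxtop 420.05 191.31666666666666 60 [0.4866 0.3073 0.1395] [0.4728 0.2976 0.1335] [0.4968 0.3178 0.1444]
 ray@.14 [0.487  0.3071 0.14  ]
 ball 199.6401824951172 243.39720153808594 7.8066020011901855 [ 0.6712 -0.1989  0.1866]
 sphere [ 0.663  -0.2009  0.1746] 0.015401147558106041
 block ((492.0171203613281, 244.15066528320312), (84.08894348144531, 217.09884643554688), 5.93107271194458)
 foot z hist [ 115 1472  755  220   70   13   16   15   26   37]
 foot 0.014541724317845752 ((596.7565307617188, -83.75785064697266), (148.64022827148438, 166.7651824951172), 12.914345741271973)
 head 1143 [ 0.6024 -0.0931  0.1545]
top boxtop 134.0144927536232 236.02898550724638 69 [0.4829 0.3057 0.1399] [0.4733 0.2952 0.1339] [0.4929 0.3169 0.1453]
 ray@.14 [0.4829 0.3057 0.14  ]
 ball 348.0 165.3076934814453 6.984869003295898 [ 0.6578 -0.2015  0.1892]
 sphere [ 0.6751 -0.2049  0.0931] 0.0944543918434009
 block ((490.2652893066406, 243.02874755859375), (75.01432800292969, 217.69696044921875), 6.795689582824707)
 foot z hist [ 77 803 653 106  27   2   2   2   3   0]
 foot 0.014813694888283697 ((591.540283203125, -86.47084045410156), (147.4998016357422, 165.2308807373047), 12.95500373840332)
 head 1136 [ 0.5787 -0.0978  0.1535]
ball tri [ 0.661  -0.2025  0.1716]
```

View pics/crop1.png

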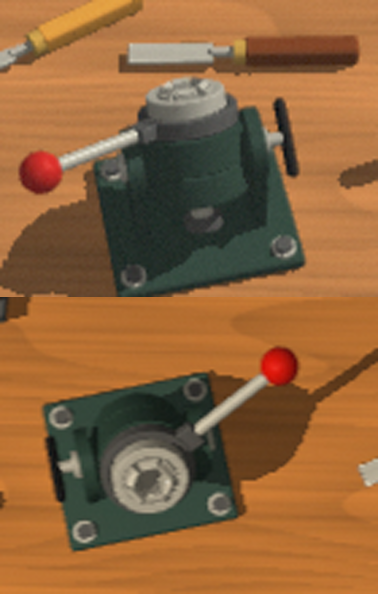

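The crops show a foot about 13° off in yaw. The mouth is at crop (148,480) and the lever is nearly open. With that yaw, the ball fix puts the stop at about (.593,-.084,.100), right above the foot centre (.594,-.085), so the two agree. Next I plan a view pose on the collet axis.

```bash
cat >> h.py <<'E'
from scipy.spatial.transform import Rotation as Ro
from workcell import status
np.set_printoptions(precision=4,suppress=True)
def frame(psi):
    c,s=np.cos(psi),np.sin(psi);t=np.radians(35)
    a=np.array([-np.sin(t)*c,-np.sin(t)*s,np.cos(t)]);x=np.array([np.cos(t)*c,np.cos(t)*s,np.sin(t)])
    return x,np.cross(a,x),a
def toolR(y,z): return np.c_[np.cross(y,z),y,z]
def plan(Rt,pt,Rc=None,pc=None):
    "turn and shift in move units from current (measured) pose"
    s=status.read_state()
    Rc=Ro.from_rotvec(s["tcp_rot"]).as_matrix() if Rc is None else Rc
    pc=np.array(s["tool_pos"]) if pc is None else pc
    w=Ro.from_matrix(Rt@Rc.T).as_rotvec()/(np.pi/2);d=(np.array(pt)-pc)/.1
    return w,d
E
python3 - <<'E'
from h import *
psi=np.radians(12.93);x,y,a=frame(psi)
print(x,y,a)
S=np.array([.593,-.084,.1])
w,d=plan(toolR(x,-a),S+.25*a);print(S+.25*a,w,d,w/6,d/6)
E
```

```text
[0.7984 0.1833 0.5736] [-0.2238  0.9746  0.    ] [-0.559  -0.1283  0.8192]
[ 0.4532 -0.1161  0.3048] [-0.2165 -0.37    0.9284] [2.6246 5.3071 0.7472] [-0.0361 -0.0617  0.1547] [0.4374 0.8845 0.1245]
```

Request:
{"fn": "move_arm", "kwargs": {
  "deltas": [
    [[-0.018, -0.031, 0.077], [0.22, 0.44, 0.2], -1],
    [[-0.036, -0.062, 0.155], [0.437, 0.885, 0.4], -1]
  ]
}}

```text
time: 0.35
tool_pos: [0.235, -0.5577, 0.27]
tcp_rot: [2.962, 0.81, 0.137]
wrist_force: [0.3, -0.4, -0.5]
width: 0.995
```

Request:
{"fn": "move_arm", "kwargs": {
  "deltas": [
    [[-0.018, -0.031, 0.077], [0.22, 0.44, 0.1], -1],
    [[-0.036, -0.062, 0.155], [0.437, 0.885, 0.2], -1]
  ]
}}

```text
time: 0.6
tool_pos: [0.2789, -0.4688, 0.2913]
tcp_rot: [2.766, 1.137, 0.265]
wrist_force: [0.7, 0.4, 0.1]
width: 0.997
```

Request:
{"fn": "move_arm", "kwargs": {
  "deltas": [
    [[-0.018, -0.031, 0.077], [0.22, 0.44, 0.05], -1],
    [[-0.036, -0.062, 0.155], [0.437, 0.885, 0.1], -1]
  ]
}}

```text
time: 0.85
tool_pos: [0.3224, -0.3802, 0.3012]
tcp_rot: [2.535, 1.431, 0.382]
wrist_force: [1.2, -1.0, 0.9]
width: 1.0
```

Request:
{"fn": "move_arm", "kwargs": {
  "deltas": [
    [[-0.018, -0.031, 0.077], [0.22, 0.44, 0.05], -1],
    [[-0.036, -0.062, 0.155], [0.437, 0.885, 0.05], -1]
  ]
}}

```text
time: 1.1
tool_pos: [0.3662, -0.2919, 0.3065]
tcp_rot: [2.27, 1.691, 0.49]
wrist_force: [1.5, -0.4, 0.0]
width: 0.997
```

Request:
{"fn": "move_arm", "kwargs": {
  "deltas": [
    [[-0.018, -0.031, 0.077], [0.22, 0.44, 0], -1],
    [[-0.036, -0.062, 0.155], [0.437, 0.885, 0], -1]
  ]
}}

```text
time: 1.35
tool_pos: [0.4096, -0.2033, 0.3059]
tcp_rot: [1.979, 1.916, 0.585]
wrist_force: [0.3, 0.4, -0.4]
width: 1.002
```

Request:
{"fn": "move_arm", "kwargs": {
  "deltas": [
    [[-0.018, -0.031, 0.077], [0.22, 0.44, 0], -1],
    [[-0.036, -0.062, 0.155], [0.437, 0.885, 0], -1],
    [[-0.036, -0.062, 0.155], [0.437, 0.885, 0], -1],
    [[-0.036, -0.062, 0.155], [0.437, 0.885, 0], -1]
  ]
}}

```text
time: 1.85
tool_pos: [0.4529, -0.1164, 0.306]
tcp_rot: [1.668, 2.101, 0.667]
wrist_force: [0.4, -0.1, -0.7]
width: 0.999
```

```bash
python3 - <<'E'
from h import *
from workcell import read_camera
psi=np.radians(12.93);x,y,a=frame(psi);S=np.array([.593,-.084,.1])
s=status.read_state();print(s["time"],np.round(s["q"],3),s["tool_pos"],plan(toolR(x,-a),S+.25*a))
c=camera_info("wrist");p,d=read_camera("wrist")
R=np.array(c["R"]);print(c["K"],"cam pos",-R.T@c["t"],"fwd",R[2])
np.savez("/tmp/wrist.npz",p=p,d=d,K=c["K"],R=R,t=c["t"])
cv2.imwrite("pics/w1.png",p[:,:,::-1])
E
```

```text
1.85 [-0.643 -0.515  2.274  0.542  1.028 -1.072] [ 0.4529 -0.1164  0.306 ] (array([-0.001 ,  0.0018, -0.002 ]), array([ 0.0034,  0.0035, -0.0118]))
[[325.1923   0.     283.5209]
 [  0.     325.1923 217.8379]
 [  0.       0.       1.    ]] cam pos [ 0.3553 -0.0569  0.4233] fwd [ 0.6035 -0.1782 -0.7772]
```

View pics/w1.png

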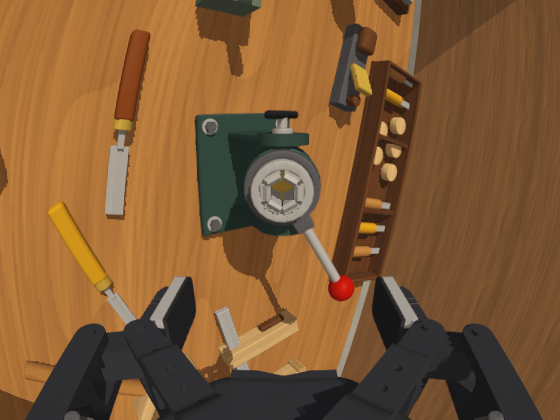

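The wrist picture shows the nose at (282,188), the bore hexagon at about (284,187) and the ball at (341,288).

```bash
cat >> h.py <<'E'
def wdirs(c,uv):
    K=np.array(c["K"]);q=(np.atleast_2d(uv)-[K[0,2],K[1,2]])/K[0,0];th=np.linalg.norm(q,axis=1,keepdims=True)+1e-12
    return np.c_[q/th*np.sin(th),np.cos(th)]
def wcloud(c,d):
    v,u=np.indices(d.shape);D=wdirs(c,np.c_[u.ravel(),v.ravel()])
    P=D/D[:,2:]*d.ravel()[:,None];return ((P-np.array(c["t"]))@np.array(c["R"])).reshape(d.shape+(3,))
def wray(c,u,v):
    R=np.array(c["R"]);return -R.T@np.array(c["t"]),R.T@wdirs(c,[u,v])[0]
E
python3 - <<'E'
from h import *
c=np.load("/tmp/wrist.npz");p,d=c["p"],c["d"]
W=wcloud(c,d);h=cv2.cvtColor(p,cv2.COLOR_RGB2HSV).astype(int);H,S,V=h[...,0],h[...,1],h[...,2]
psi=np.radians(12.93);x,y,a=frame(psi);St=np.array([.593,-.084,.1]);F=np.c_[x,y,a]
L=(W-St)@F
bx=np.zeros(d.shape,bool);bx[140:235,235:330]=1
r=np.hypot(L[...,0],L[...,1])
m=bx&(d>0)&(L[...,2]>.045)&(r<.045)
print("axial hist",np.histogram(L[...,2][m],bins=np.arange(.045,.075,.002))[0])
m2=m&(abs(L[...,2]-.058)<.005)&(r>.02)&(r<.033)
q=W[m2];ce=q.mean(0);n=np.linalg.svd(q-ce)[2][2];n*=np.sign(n[2]);print("plane n",n,"tilt",np.degrees(np.arccos(n[2])),"az",np.degrees(np.arctan2(-n[1],-n[0])),"axial",(ce-St)@a)
# nose by height silhouette: pts of axial >.054
k=(m&(L[...,2]>.0535)).astype(np.uint8)
cn=max(cv2.findContours(k,0,1)[0],key=cv2.contourArea)
def onplane(u,v,ax):
    o,r=wray(c,u,v);t=((St+ax*a-o)@a)/(r@a);return ((o+r*t)-St)@F
pts=np.array([onplane(*q[0],.058) for q in cn]);A=np.c_[2*pts[:,:2],np.ones(len(pts))];s=np.linalg.lstsq(A,(pts[:,:2]**2).sum(1),rcond=None)[0]
print("nose outline circle",s[:2],np.sqrt(s[2]+s[:2]@s[:2]))
# colour-based nose: bright, low saturation
for thr in (110,130,150):
    k=(bx&(V>thr)&(S<70)).astype(np.uint8);k=cv2.morphologyEx(k,cv2.MORPH_OPEN,np.ones((3,3)))
    cn=max(cv2.findContours(k,0,1)[0],key=cv2.contourArea);e=cv2.fitEllipse(cv2.convexHull(cn));print(thr,e,onplane(*e[0],.058))
# bore: deep pixels
k=(bx&(L[...,2]<.045)&(r<.02)&(d>0)).astype(np.uint8);v,u=np.nonzero(k);print("bore px",k.sum(),u.mean(),v.mean())
k=(bx&(S>90)&(r<.022)).astype(np.uint8);cn=max(cv2.findContours(k,0,1)[0],key=cv2.contourArea);print("brass",cv2.contourArea(cn),cv2.minEnclosingCircle(cn),W[k>0].mean(0))
m=((H<8)|(H>172))&(S>150);m[:270]=0;m[305:]=0;m[:,:320]=0;m[:,365:]=0
cn=max(cv2.findContours(m.astype(np.uint8),0,1)[0],key=cv2.contourArea);(u,v),rr=cv2.minEnclosingCircle(cn)
l=onplane(u,v,.036);print("ball",u,v,rr,l,np.hypot(*l[:2]),"lever ang",np.degrees(np.arctan2(-l[1],l[0]))-55)
q=W[m&(d>0)];print("ball mean surf",q.mean(0),(q.mean(0)-St)@F)
g=p[135:240,230:335,::-1];cv2.imwrite("pics/w1c.png",cv2.resize(g,None,fx=5.5,fy=5.5,interpolation=2))
E
```

```text
axial hist [502  29  47  37  47  64 929 727 278 324 124   1   0   0]
plane n [-0.5588 -0.1299  0.8191] tilt 35.00998496676735 az 13.090226291756826 axial 0.059029338120788415
nose outline circle [-0.0001  0.0003] 0.03281561662828998
110 ((282.04412841796875, 190.23033142089844), (63.06806945800781, 63.24287414550781), 5.377404689788818) [0.0002 0.0012 0.058 ]
130 ((282.0987854003906, 190.09608459472656), (62.290184020996094, 62.71992874145508), 30.618741989135742) [0.0002 0.0014 0.058 ]
150 ((282.07025146484375, 190.1180419921875), (60.98115921020508, 61.87260818481445), 30.684240341186523) [0.0002 0.0013 0.058 ]
bore px 378 281.6084656084656 189.02380952380952
brass 159.5 ((282.0, 183.5), 13.500100135803223) [ 0.5933 -0.0905  0.1017]
ball 340.93243408203125 287.22235107421875 13.255291938781738 [ 0.0757 -0.13    0.036 ] 0.15041287643963835 lever ang 4.795704258304099
ball mean surf [ 0.6562 -0.1992  0.1791] [ 0.0747 -0.1264  0.0443]
```

View pics/w1c.png

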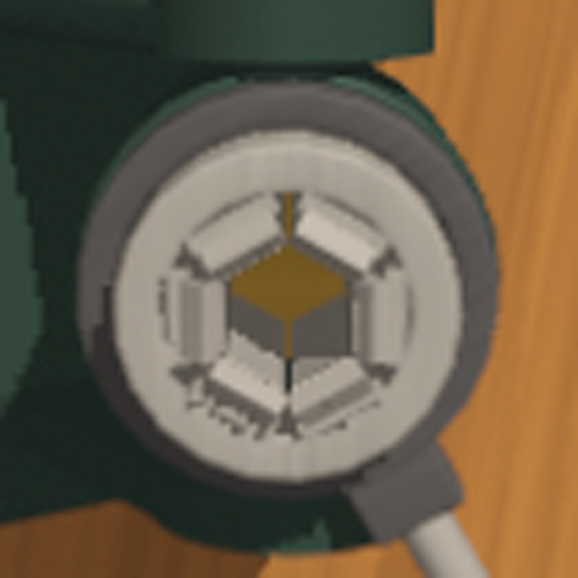

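The plane normal is 35.0° off vertical at 13.1° azimuth, the nose centre is within about 1 mm of my frame, and the lever is at about 0.08 rad. The clamp is confirmed. Next comes the blank.

```bash
python3 - <<'E'
from h import *
b=np.radians(6.4);T=toolR(np.array([np.cos(b),np.sin(b),0]),np.array([0,0,-1.]))
w,d=plan(T,[.485,.3062,.235]);print(w,d,w/5,d/5)
E
```

```text
[-0.0665  0.3856 -0.0715] [ 0.3202  4.232  -0.7124] [-0.0133  0.0771 -0.0143] [ 0.064   0.8464 -0.1425]
```

Request:
{"fn": "move_arm", "kwargs": {
  "deltas": [
    [[-0.007, 0.039, -0.007], [0.03, 0.42, -0.07], -1],
    [[-0.0133, 0.077, -0.0143], [0.064, 0.846, -0.1425], -1]
  ]
}}

```text
time: 2.15
tool_pos: [0.4597, -0.0338, 0.2925]
tcp_rot: [1.765, 2.152, 0.545]
wrist_force: [0.2, -0.9, -0.4]
width: 0.998
```

Request:
{"fn": "move_arm", "kwargs": {
  "deltas": [
    [[-0.007, 0.039, -0.007], [0.03, 0.42, -0.07], -1],
    [[-0.0133, 0.077, -0.0143], [0.064, 0.846, -0.1425], -1]
  ]
}}

```text
time: 2.4
tool_pos: [0.4665, 0.0527, 0.2784]
tcp_rot: [1.849, 2.21, 0.421]
wrist_force: [0.4, -0.4, 0.4]
width: 1.004
```

Request:
{"fn": "move_arm", "kwargs": {
  "deltas": [
    [[-0.007, 0.039, -0.007], [0.03, 0.42, -0.07], -1],
    [[-0.0133, 0.077, -0.0143], [0.064, 0.846, -0.1425], -1]
  ]
}}

```text
time: 2.65
tool_pos: [0.4731, 0.1378, 0.2639]
tcp_rot: [1.934, 2.26, 0.288]
wrist_force: [0.1, -0.6, 0.2]
width: 0.997
```

Request:
{"fn": "move_arm", "kwargs": {
  "deltas": [
    [[-0.007, 0.039, -0.007], [0.03, 0.42, -0.07], -1],
    [[-0.0133, 0.077, -0.0143], [0.064, 0.846, -0.1425], -1]
  ]
}}

```text
time: 2.9
tool_pos: [0.4798, 0.2225, 0.2494]
tcp_rot: [2.017, 2.303, 0.148]
wrist_force: [0.8, -0.5, 0.5]
width: 1.003
```

Request:
{"fn": "move_arm", "kwargs": {
  "deltas": [
    [[-0.007, 0.039, -0.007], [0.03, 0.42, -0.07], -1],
    [[-0.0133, 0.077, -0.0143], [0.064, 0.848, -0.1425], -1],
    [[-0.0133, 0.077, -0.0143], [0.064, 0.848, -0.1425], -1],
    [[-0.0133, 0.077, -0.0143], [0.064, 0.848, -0.1425], -1]
  ]
}}

```text
time: 3.4
tool_pos: [0.4858, 0.3057, 0.2345]
tcp_rot: [2.094, 2.341, 0.001]
wrist_force: [-0.8, 0.5, -0.8]
width: 1.004
```

```bash
python3 - <<'E'
from h import *
from workcell import read_camera
b=np.radians(6.4);T=toolR(np.array([np.cos(b),np.sin(b),0]),np.array([0,0,-1.]))
s=status.read_state();print(s["time"],s["tool_pos"],np.round(s["q"],3),plan(T,[.485,.3062,.235]))
c=camera_info("wrist");p,d=read_camera("wrist");np.savez("/tmp/wrist2.npz",p=p,d=d,K=c["K"],R=c["R"],t=c["t"])
W=wcloud(c,d);m=(d>0)&(abs(W[...,2]-.14)<.006)&(np.hypot(W[...,0]-.485,W[...,1]-.306)<.02)
v,u=np.nonzero(m);o,r=wray(c,u.mean(),v.mean());print(m.sum(),u.mean(),v.mean(),W[m].mean(0),o+r*(.14-o[2])/r[2], W[m].min(0),W[m].max(0))
m=(d>0)&(abs(W[...,2]-.05)<.004)&(np.hypot(W[...,0]-.49,W[...,1]-.244)<.13)
print(cv2.minAreaRect((W[m][:,:2]*1000).astype(np.float32)))
cv2.imwrite("pics/w2.png",p[:,:,::-1])
E
```

```text
3.4 [0.4858 0.3057 0.2345] [ 0.519  0.071  1.821 -0.001  1.249  0.408] (array([0.0001, 0.0005, 0.0003]), array([-0.0076,  0.0054,  0.0046]))
622 280.016077170418 216.67524115755626 [0.4833 0.3087 0.1402] [0.4833 0.3086 0.14  ] [0.4729 0.2971 0.1341] [0.4936 0.3187 0.1424]
((491.0515441894531, 242.95291137695312), (76.01519775390625, 215.86822509765625), 6.793613433837891)
```

View pics/w2.png

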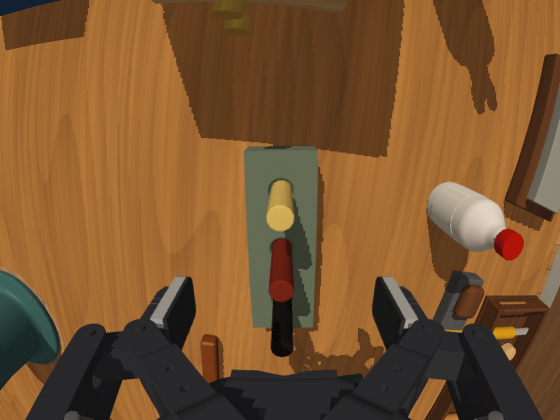

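The wrist view shows boxwood at (280,217) and neighbours in line below it. The block rectangle (76x216 mm, as specified) puts the hole at (.4834,.3075), and boxwood measures (.4833,.3087). I descend with the jaws across the row.

Request:
{"fn": "move_arm", "kwargs": {
  "deltas": [
    [[0, 0, 0], [-0.015, 0.015, -0.4], -1],
    [[0, 0, 0], [-0.02, 0.02, -0.8], -1],
    [[0, 0, 0], [-0.02, 0.02, -1.0], -1]
  ]
}}

```text
time: 3.82
tool_pos: [0.482, 0.3067, 0.1335]
tcp_rot: [-2.095, -2.341, 0.001]
wrist_force: [-0.5, 0.5, -0.1]
width: 0.998
```

Request:
{"fn": "move_arm", "kwargs": {
  "deltas": [
    [[0, 0, 0], [0, 0, -0.25], -1],
    [[0, 0, 0], [0, 0, -0.48], -1],
    [[0, 0, 0], [0, 0, -0.48], -1],
    [[0, 0, 0], [0, 0, -0.48], 0.2],
    [[0, 0, 0], [0, 0, -0.48], 0.6],
    [[0, 0, 0], [0, 0, -0.48], 1],
    [[0, 0, 0], [0, 0, -0.48], 1],
    [[0, 0, 0], [0, 0, -0.48], 1],
    [[0, 0, 0], [0, 0, -0.48], 1],
    [[0, 0, 0], [0, 0, -0.48], 1]
  ],
  "grip_force": 30
}}

```text
time: 5.08
tool_pos: [0.4835, 0.3091, 0.0879]
tcp_rot: [2.093, 2.342, 0.004]
wrist_force: [-1.7, -0.5, 6.0]
width: 0.244
```

Request:
{"fn": "move_arm", "kwargs": {
  "deltas": [
    [[0, 0, 0], [0, 0, 0.1], 1],
    [[0, 0, 0], [0, 0, 0.25], 1],
    [[0, 0, 0], [0, 0, 0.5], 1],
    [[0, 0, 0], [0, 0, 0.75], 1],
    [[0, 0, 0], [0, 0, 1], 1]
  ],
  "grip_force": 40
}}

```text
time: 5.7
tool_pos: [0.4832, 0.3088, 0.1887]
tcp_rot: [2.093, 2.342, 0.003]
wrist_force: [-0.1, 0.1, -1.3]
width: 0.247
```

Request:
{"fn": "move_arm", "kwargs": {
  "deltas": [
    [[0, 0, 0], [0, 0, 0.5], 1],
    [[0, 0, 0], [0, 0, 1], 1],
    [[0, 0, 0], [0, 0, 1], 1],
    [[0, 0, 0], [0, 0, 1], 1]
  ]
}}

```text
time: 6.2
tool_pos: [0.483, 0.3087, 0.2874]
tcp_rot: [2.093, 2.342, 0.003]
wrist_force: [-0.2, 0.2, -1.8]
width: 0.243
```

```bash
python3 - <<'E'
from h import *
from workcell import read_camera
s=status.read_state();print(s["time"],s["tool_pos"],s["width"],s["wrist_force"])
R=Ro.from_rotvec(s["tcp_rot"]).as_matrix();print(R)
c=camera_info("wrist");p,d=read_camera("wrist");np.savez("/tmp/wrist3.npz",p=p,d=d,K=c["K"],R=c["R"],t=c["t"])
W=wcloud(c,d);L=(W-np.array(s["tool_pos"]))@R   # tool frame
h=cv2.cvtColor(p,cv2.COLOR_RGB2HSV).astype(int)
m=(d>0)&(np.hypot(L[...,0],L[...,1])<.025)&(h[...,0]>15)&(h[...,0]<35)&(h[...,1]>60)
q=L[m];print(m.sum(),q.min(0),q.max(0))
for lo in np.arange(-.06,.09,.015):
    k=q[(q[:,2]>lo)&(q[:,2]<lo+.015)]
    if len(k)>20:
        A=np.c_[2*k[:,:2],np.ones(len(k))];g=np.linalg.lstsq(A,(k[:,:2]**2).sum(1),rcond=None)[0]
        print(lo,len(k),"yrange",np.percentile(k[:,1],[1,99]),"xmin/max",np.percentile(k[:,0],[1,99]),"circ",g[:2],np.sqrt(g[2]+g[:2]@g[:2]))
print("cam in tool",(-np.array(c["R"]).T@c["t"]-s["tool_pos"])@R)
cv2.imwrite("pics/w3.png",p[:,:,::-1])
E
```

```text
6.2 [0.483  0.3087 0.2874] 0.2432977852445614 [-0.1693  0.2387 -1.8499]
[[-0.1122  0.9937  0.0018]
 [ 0.9937  0.1122  0.0011]
 [ 0.0009  0.0019 -1.    ]]
6760 [-0.0117 -0.0113 -0.0544] [0.0104 0.0128 0.0769]
-0.06 2559 yrange [-0.0095  0.0108] xmin/max [-0.0106  0.0098] circ [0.0004 0.0006] 0.008000867354828257
-0.045 1143 yrange [-0.0106  0.0116] xmin/max [-0.005   0.0099] circ [-0.002   0.0006] 0.011287280601397082
-0.03 801 yrange [-0.0099  0.011 ] xmin/max [0.0016 0.0097] circ [-0.0014  0.0005] 0.01076583462622884
-0.015 654 yrange [-0.0099  0.011 ] xmin/max [0.0014 0.0097] circ [-0.0014  0.0004] 0.01075929105055936
0.0 469 yrange [-0.0098  0.0107] xmin/max [0.0014 0.0096] circ [-0.0012  0.0003] 0.010484620015129942
0.015 373 yrange [-0.0097  0.0106] xmin/max [0.0014 0.0095] circ [-0.0012  0.0003] 0.010435609091038892
0.03 294 yrange [-0.0098  0.0104] xmin/max [0.0016 0.0094] circ [-0.0013  0.0002] 0.010426314136191024
0.045 245 yrange [-0.0099  0.0102] xmin/max [0.0016 0.0096] circ [-0.0012  0.0001] 0.010256062837520287
0.06 209 yrange [-0.01    0.0102] xmin/max [0.0014 0.0097] circ [-0.0006  0.0001] 0.010081469277603287
cam in tool [ 0.0803  0.0005 -0.1433]
```

View pics/w3.png

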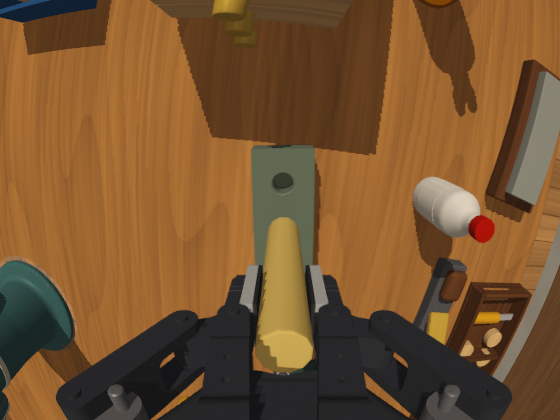

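The wrist view shows the blank held straight between the pads, with the foot end at (283,222). In the tool frame it is centred at x=-1.3 mm, y=0.2 mm and parallel to the tool, with the foot about 76.5 mm past the TCP. Next I carry it to above the mouth.

```bash
cat >> h.py <<'E'
PX,PY,PA=frame(np.radians(13.0));S0=np.array([.5929,-.0834,.1]);RT=toolR(PX,-PA);FT=np.array([-.0013,.0002,.0765])
E
python3 - <<'E'
from h import *
w,d=plan(RT,S0+.104*PA-RT@FT);print(S0+.104*PA-RT@FT,w,d,w/5,d/5)
E
```

```text
[ 0.4916 -0.1055  0.2477] [ 0.0657 -0.3837  0.0706] [ 0.0913 -4.138  -0.3835] [ 0.0131 -0.0767  0.0141] [ 0.0183 -0.8276 -0.0767]
```

Request:
{"fn": "move_arm", "kwargs": {
  "deltas": [
    [[0.006, -0.038, 0.007], [0.01, -0.35, 0.05], 1],
    [[0.0131, -0.077, 0.014], [0.018, -0.828, 0.1], 1]
  ]
}}

```text
time: 6.5
tool_pos: [0.4841, 0.2253, 0.2944]
tcp_rot: [2.012, 2.308, 0.145]
wrist_force: [0.6, -0.5, -0.8]
width: 0.247
```

Request:
{"fn": "move_arm", "kwargs": {
  "deltas": [
    [[0.006, -0.038, 0.007], [0.01, -0.42, 0.05], 1],
    [[0.0131, -0.077, 0.014], [0.018, -0.828, 0.1], 1]
  ]
}}

```text
time: 6.75
tool_pos: [0.4855, 0.1417, 0.3047]
tcp_rot: [1.932, 2.263, 0.286]
wrist_force: [-0.2, -1.2, -1.3]
width: 0.249
```

Request:
{"fn": "move_arm", "kwargs": {
  "deltas": [
    [[0.006, -0.038, 0.007], [0.01, -0.42, 0], 1],
    [[0.0131, -0.077, 0.014], [0.018, -0.828, 0], 1]
  ]
}}

```text
time: 7.0
tool_pos: [0.4873, 0.0592, 0.3047]
tcp_rot: [1.847, 2.214, 0.42]
wrist_force: [-0.1, 0.3, -0.6]
width: 0.246
```

Request:
{"fn": "move_arm", "kwargs": {
  "deltas": [
    [[0.006, -0.038, 0.007], [0.01, -0.42, 0], 1],
    [[0.0131, -0.077, 0.014], [0.018, -0.828, 0], 1]
  ]
}}

```text
time: 7.25
tool_pos: [0.489, -0.0232, 0.3047]
tcp_rot: [1.76, 2.159, 0.547]
wrist_force: [0.5, -0.4, -1.2]
width: 0.244
```

Request:
{"fn": "move_arm", "kwargs": {
  "deltas": [
    [[0.006, -0.038, 0.007], [0.01, -0.42, -0.2], 1],
    [[0.0131, -0.077, 0.014], [0.018, -0.78, -0.4], 1],
    [[0.0131, -0.077, 0.014], [0.018, -0.828, -0.58], 1],
    [[0.0131, -0.077, 0.014], [0.018, -0.828, -0.58], 1],
    [[0.0131, -0.077, 0.014], [0.018, -0.828, -0.58], 1],
    [[0.0131, -0.077, 0.014], [0.018, -0.828, -0.58], 1]
  ]
}}

```text
time: 8.0
tool_pos: [0.4928, -0.1046, 0.2501]
tcp_rot: [1.667, 2.099, 0.666]
wrist_force: [-0.4, 0.6, -0.8]
width: 0.248
```

```bash
python3 - <<'E'
from h import *
from workcell import read_camera
s=status.read_state();print(s["time"],s["tool_pos"],s["width"],s["wrist_force"],np.round(s["q"],3))
R=Ro.from_rotvec(s["tcp_rot"]).as_matrix();print(plan(RT,S0+.104*PA-RT@FT))
c=camera_info("wrist");p,d=read_camera("wrist");np.savez("/tmp/wrist4.npz",p=p,d=d,K=c["K"],R=c["R"],t=c["t"])
W=wcloud(c,d);L=(W-np.array(s["tool_pos"]))@R
h=cv2.cvtColor(p,cv2.COLOR_RGB2HSV).astype(int)
m=(d>0)&(np.hypot(L[...,0],L[...,1])<.025)&(h[...,0]>15)&(h[...,0]<35)&(h[...,1]>60)
q=L[m];print(m.sum(),q.min(0),q.max(0))
for lo in (-.03,0,.03,.05,.065):
    k=q[(q[:,2]>lo)&(q[:,2]<lo+.015)]
    if len(k)>20: print(lo,len(k),"y",np.percentile(k[:,1],[1,99]),"x",np.percentile(k[:,0],[1,99]))
# nose plane and outline again in stop frame
F=np.c_[PX,PY,PA];Q=(W-S0)@F;r=np.hypot(Q[...,0],Q[...,1])
n=(d>0)&(abs(Q[...,2]-.058)<.004)&(r<.045)&(h[...,1]<70);v,u=np.nonzero(n);print("nose pts",n.sum(),Q[n].min(0),Q[n].max(0))
m2=n&(r>.022)&(r<.033);print("axial",np.median(Q[...,2][m2]))
def onplane(u,v,ax):
    o,rr=wray(c,u,v);t=((S0+ax*PA-o)@PA)/(rr@PA);return ((o+rr*t)-S0)@F
k=((d>0)&(Q[...,2]>.0535)&(Q[...,2]<.07)&(r<.045)).astype(np.uint8)
cn=max(cv2.findContours(k,0,1)[0],key=cv2.contourArea)
pts=np.array([onplane(*e[0],.058) for e in cn]);pts=pts[abs(np.hypot(pts[:,0],pts[:,1])-.034)<.004]
A=np.c_[2*pts[:,:2],np.ones(len(pts))];g=np.linalg.lstsq(A,(pts[:,:2]**2).sum(1),rcond=None)[0];print("nose circle",len(pts),g[:2],np.sqrt(g[2]+g[:2]@g[:2]))
cv2.imwrite("pics/w4.png",cv2.resize(p[100:380,180:380,::-1],None,fx=2.1,fy=2.1,interpolation=2))
E
```

```text
8.0 [ 0.4928 -0.1046  0.2501] 0.2477223526808472 [-0.3602  0.5671 -0.8184] [-0.542 -0.406  2.313  0.565  0.848 -1.066]
(array([-0.0002,  0.003 , -0.0007]), array([-0.0121, -0.0089, -0.0236]))
7009 [-0.0236 -0.0154 -0.0737] [0.0207 0.0143 0.1834]
-0.03 808 y [-0.0096  0.0112] x [0.0016 0.0098]
0 477 y [-0.0095  0.011 ] x [0.0013 0.0096]
0.03 298 y [-0.0095  0.0106] x [0.0016 0.0095]
0.05 239 y [-0.0097  0.0106] x [0.0012 0.0098]
0.065 151 y [-0.0095  0.0104] x [0.0014 0.0097]
nose pts 2486 [-0.0341 -0.0315  0.0541] [0.0334 0.0327 0.062 ]
axial 0.0587955010886482
nose circle 192 [-0.0002 -0.0004] 0.033342383436918824
```

View pics/w4.png

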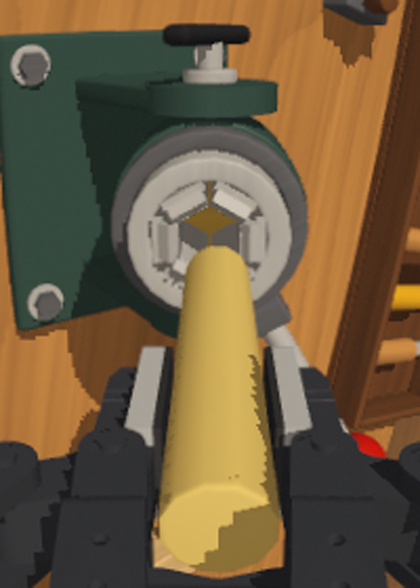

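The blank points at the bore, with its foot at crop (219,250) and the nose centre at (210,235). The lateral offset is about 2.9 mm along x_s, which matches the state readout. I correct it and approach to just above the mouth.

Request:
{"fn": "move_arm", "kwargs": {
  "deltas": [
    [[0, 0.003, 0], [-0.02, -0.014, -0.017], 1],
    [[0, 0.003, 0], [0.04, 0, -0.11], 1],
    [[0, 0.003, 0], [0.11, 0.015, -0.21], 1],
    [[0, 0.003, 0], [0.175, 0.031, -0.303], 1],
    [[0, 0.003, 0], [0.175, 0.031, -0.303], 1],
    [[0, 0.003, 0], [0.175, 0.031, -0.303], 1]
  ]
}}

```text
time: 8.8
tool_pos: [0.5097, -0.102, 0.2185]
tcp_rot: [1.673, 2.102, 0.663]
wrist_force: [-0.7, 0.0, -0.3]
width: 0.247
```

```bash
cat > chk.py <<'E'
from h import *
s=status.read_state();F=np.c_[PX,PY,PA];R=Ro.from_rotvec(s["tcp_rot"]).as_matrix()
f=np.array(s["tool_pos"])+R@FT
print("t",s["time"],"foot in stop frame mm",1e3*(f-S0)@F,"force stopframe",np.array(s["wrist_force"])@F,"width",s["width"],"rot err deg",90*plan(RT,S0)[0],"tcp",s["tool_pos"])
E
python3 chk.py
```

```text
t 8.8 foot in stop frame mm [-1.7725 -0.6028 69.4728] force stopframe [-0.7769  0.1973  0.1258] width 0.2474711242433907 rot err deg [-0.0723 -0.0972  0.0194] tcp [ 0.5097 -0.102   0.2185]
```

Request:
{"fn": "move_arm", "kwargs": {
  "deltas": [
    [[0, 0, 0], [0.01, 0.002, 0.007], 1],
    [[0, 0, 0], [0.01, 0.002, 0.007], 1],
    [[0, 0, 0], [0.038, 0.008, -0.034], 1],
    [[0, 0, 0], [0.066, 0.015, -0.075], 1],
    [[0, 0, 0], [0.094, 0.021, -0.116], 1],
    [[0, 0, 0], [0.122, 0.028, -0.157], 1],
    [[0, 0, 0], [0.122, 0.028, -0.157], 1]
  ]
}}

```text
time: 9.68
tool_pos: [0.5217, -0.099, 0.2023]
tcp_rot: [1.674, 2.102, 0.663]
wrist_force: [0.6, 0.5, -1.8]
width: 0.247
```

```bash
python3 chk.py
```

```text
t 9.675 foot in stop frame mm [-0.972  -0.4006 49.0857] force stopframe [-0.4401  0.3079 -1.9026] width 0.2471298268698112 rot err deg [-0.0912 -0.1338  0.0184] tcp [ 0.5217 -0.099   0.2023]
```

Entered about 15 mm with almost no force. I carry on down.

Request:
{"fn": "move_arm", "kwargs": {
  "deltas": [
    [[0, 0, 0], [0.028, 0.006, -0.041], 1],
    [[0, 0, 0], [0.056, 0.013, -0.082], 1],
    [[0, 0, 0], [0.084, 0.019, -0.123], 1],
    [[0, 0, 0], [0.112, 0.026, -0.164], 1],
    [[0, 0, 0], [0.14, 0.032, -0.205], 1],
    [[0, 0, 0], [0.168, 0.039, -0.246], 1],
    [[0, 0, 0], [0.196, 0.045, -0.287], 1],
    [[0, 0, 0], [0.224, 0.052, -0.328], 1],
    [[0, 0, 0], [0.24, 0.055, -0.352], 1],
    [[0, 0, 0], [0.24, 0.055, -0.352], 1]
  ]
}}

```text
time: 10.92
tool_pos: [0.5458, -0.0937, 0.1675]
tcp_rot: [1.673, 2.102, 0.662]
wrist_force: [0.2, -0.4, 0.4]
width: 0.247
```

```bash
python3 chk.py
```

```text
t 10.925 foot in stop frame mm [-0.6924 -0.6858  6.4576] force stopframe [ 0.3226 -0.4076  0.3124] width 0.24692561486172238 rot err deg [-0.0684 -0.099   0.03  ] tcp [ 0.5458 -0.0937  0.1675]
```

Request:
{"fn": "move_arm", "kwargs": {
  "deltas": [
    [[0, 0, 0], [0.011, 0.003, -0.016], 1],
    [[0, 0, 0], [0.022, 0.005, -0.033], 1],
    [[0, 0, 0], [0.028, 0.006, -0.041], 1],
    [[0, 0, 0], [0.034, 0.008, -0.049], 1],
    [[0, 0, 0], [0.034, 0.008, -0.049], 1]
  ]
}}

```text
time: 11.55
tool_pos: [0.549, -0.0934, 0.1643]
tcp_rot: [1.671, 2.102, 0.662]
wrist_force: [-16.0, -2.6, 14.0]
width: 0.248
```

```bash
python3 chk.py
```

```text
t 11.55 foot in stop frame mm [ 0.1729 -1.1476  1.9811] force stopframe [-5.2165  1.0162 20.7568] width 0.2483164374882418 rot err deg [ 0.0106 -0.034  -0.0408] tcp [ 0.549  -0.0934  0.1643]
```

```bash
python3 - <<'E'
from h import *
from workcell import read_camera
s=status.read_state();R=Ro.from_rotvec(s["tcp_rot"]).as_matrix()
c=camera_info("wrist");p,d=read_camera("wrist");W=wcloud(c,d);F=np.c_[PX,PY,PA];Q=(W-S0)@F;r=np.hypot(Q[...,0],Q[...,1])
h=cv2.cvtColor(p,cv2.COLOR_RGB2HSV).astype(int)
n=(d>0)&(abs(Q[...,2]-.058)<.005)&(r>.024)&(r<.033)&(h[...,1]<70);print("nose",n.sum(),np.median(Q[...,2][n]))
b=(d>0)&(r<.009)&(Q[...,2]>.09)&(h[...,0]>15)&(h[...,0]<35)&(h[...,1]>60);z=Q[...,2][b];print("blank top",b.sum(),np.percentile(z,[50,75,90,99]))
print(np.histogram(z,bins=np.arange(.1,.15,.003)))
E
```

```text
nose 3100 0.05875060551865758
blank top 1818 [0.1307 0.1311 0.1314 0.132 ]
(array([  23,   14,   18,   23,   32,   39,   30,   40,   54,  131, 1367,
          0,    0,    0,    0,    0]), array([0.1  , 0.103, 0.106, 0.109, 0.112, 0.115, 0.118, 0.121, 0.124,
       0.127, 0.13 , 0.133, 0.136, 0.139, 0.142, 0.145, 0.148]))
```

The blank's top sits 72.0 mm above the nose face, and fully home is 130-58 = 72, so it is on the stop. I ease the push, release, and withdraw along the axis.

Request:
{"fn": "move_arm", "kwargs": {
  "deltas": [
    [[0, 0, 0], [-0.007, -0.002, 0.01], 1],
    [[0, 0, 0], [-0.007, -0.002, 0.01], 1],
    [[0, 0, 0], [-0.007, -0.002, 0.01], 0.3],
    [[0, 0, 0], [-0.007, -0.002, 0.01], -0.3],
    [[0, 0, 0], [-0.007, -0.002, 0.01], -0.6],
    [[0, 0, 0], [-0.007, -0.002, 0.01], -0.6],
    [[0, 0, 0], [-0.007, -0.002, 0.01], -0.6],
    [[0, 0, 0], [-0.007, -0.002, 0.01], -0.6]
  ]
}}

```text
time: 12.6
tool_pos: [0.5486, -0.0932, 0.1639]
tcp_rot: [1.673, 2.101, 0.662]
wrist_force: [0.4, 0.7, 0.1]
width: 0.801
```

Request:
{"fn": "move_arm", "kwargs": {
  "deltas": [
    [[0, 0, 0], [-0.112, -0.026, 0.164], -0.6],
    [[0, 0, 0], [-0.28, -0.064, 0.41], -0.6],
    [[0, 0, 0], [-0.447, -0.103, 0.655], -0.6],
    [[0, 0, 0], [-0.615, -0.141, 0.9], -0.6],
    [[0, 0, 0], [-0.615, -0.141, 0.9], -0.6],
    [[0, 0, 0], [-0.615, -0.141, 0.9], -0.6]
  ]
}}

```text
time: 13.35
tool_pos: [0.487, -0.1072, 0.2532]
tcp_rot: [1.674, 2.101, 0.662]
wrist_force: [-0.4, 0.8, 0.1]
width: 0.799
```

```bash
python3 chk.py; cat >> h.py <<'E'
def lev(th,trail,ax,r=.112):
    th=np.radians(th);u=np.cos(th)*PX-np.sin(th)*PY;t=-np.sin(th)*PX-np.cos(th)*PY
    return toolR(u,-PA),S0+ax*PA+r*u-trail*t
E
python3 - <<'E'
from h import *
from workcell import read_camera
s=status.read_state();c=camera_info("wrist");p,d=read_camera("wrist");cv2.imwrite("pics/w5.png",p[:,:,::-1])
F=np.c_[PX,PY,PA];W=wcloud(c,d);Q=(W-S0)@F;r=np.hypot(Q[...,0],Q[...,1]);h=cv2.cvtColor(p,cv2.COLOR_RGB2HSV).astype(int)
b=(d>0)&(r<.013)&(Q[...,2]>.09)&(h[...,0]>15)&(h[...,0]<35)&(h[...,1]>60);t=b&(Q[...,2]>np.percentile(Q[...,2][b],70)-.003);print("top",b.sum(),np.median(Q[t],0))
n=(d>0)&(abs(Q[...,2]-.058)<.005)&(r>.024)&(r<.033)&(h[...,1]<70);print("nose",np.median(Q[...,2][n]))
m=((h[...,0]<8)|(h[...,0]>172))&(h[...,1]>150)&(np.linalg.norm(W-(S0+.036*PA),axis=-1)<.18)&(np.linalg.norm(W-(S0+.036*PA),axis=-1)>.12)
if m.sum()>50:
    l=Q[m].mean(0);print("ball",m.sum(),l,"ang",np.degrees(np.arctan2(-l[1],l[0]))-55)
R,x=lev(59.8,.035,.16);w,dd=plan(R,x);print(x,w,dd)
R2,x2=lev(59.8,.035,.018);print("down",(x2-x)/.1)
E
```

```text
t 13.35 foot in stop frame mm [ -1.0068  -0.6159 111.251 ] force stopframe [-0.0893  0.8233  0.1752] width 0.7986336567995647 rot err deg [-0.0719 -0.0987  0.0499] tcp [ 0.487  -0.1072  0.2532]
top 1223 [-0.0027 -0.      0.1309]
nose 0.05877427927075779
ball 399 [ 0.0664 -0.1209  0.0553] ang 6.217672789111077
[ 0.5904 -0.1653  0.2807] [ 0.3694  0.0845 -0.5444] [ 1.0363 -0.5833  0.2823]
down [ 0.7936  0.1832 -1.1632]
```

View pics/w5.png

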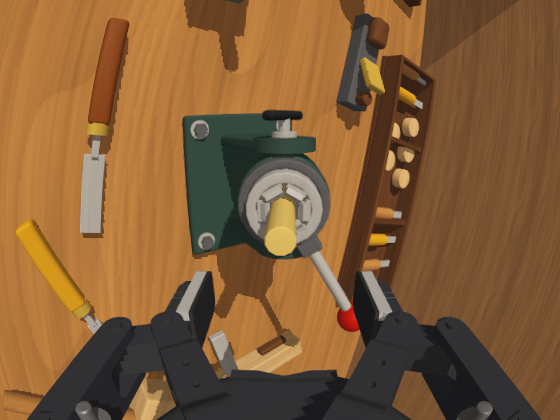

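The blank stands home in the collet, with its top at (281,245). The lever is still open and the jaws are clear. Next I shut the fingers and go to the trailing side of the lever rod.

Request:
{"fn": "move_arm", "kwargs": {
  "deltas": [
    [[0.06, 0.014, -0.09], [0.17, -0.1, 0.15], 1],
    [[0.12, 0.028, -0.18], [0.34, -0.2, 0.25], 1],
    [[0.185, 0.042, -0.272], [0.52, -0.29, 0.28], 1]
  ]
}}

```text
time: 13.78
tool_pos: [0.5399, -0.1362, 0.281]
tcp_rot: [2.245, 1.655, 0.807]
wrist_force: [0.5, -0.0, -0.4]
width: 0.155
```

Request:
{"fn": "move_arm", "kwargs": {
  "deltas": [
    [[0.06, 0.014, -0.09], [0.17, -0.1, 0], 1],
    [[0.12, 0.028, -0.18], [0.34, -0.2, 0], 1],
    [[0.185, 0.042, -0.272], [0.52, -0.293, 0], 1],
    [[0.185, 0.042, -0.272], [0.52, -0.293, 0], 1],
    [[0.185, 0.042, -0.272], [0.52, -0.293, 0], 1]
  ]
}}

```text
time: 14.4
tool_pos: [0.5904, -0.1648, 0.2802]
tcp_rot: [2.708, 1.077, 0.906]
wrist_force: [-0.5, 0.0, 0.4]
width: 0.002
```

```bash
python3 - <<'E'
from h import *
s=status.read_state();print(s["width"],np.round(s["q"],3),s["wrist_force"])
R,x=lev(59.8,.035,.16);print(plan(R,x))
R2,x2=lev(59.8,.035,.018);print("down",plan(R2,x2))
E
```

```text
0.001577071537705749 [-0.542 -0.167  2.08   0.561  0.847 -0.025] [-0.5378  0.034   0.3587]
(array([ 0.0008, -0.0006, -0.0017]), array([-0.0004, -0.0041,  0.0053]))
down (array([ 0.0008, -0.0006, -0.0017]), array([ 0.7932,  0.1791, -1.1579]))
```

Request:
{"fn": "move_arm", "kwargs": {
  "deltas": [
    [[0, 0, 0], [0.13, 0.03, -0.19], 1],
    [[0, 0, 0], [0.265, 0.06, -0.386], 1],
    [[0, 0, 0], [0.397, 0.09, -0.579], 1]
  ]
}}

```text
time: 14.78
tool_pos: [0.6304, -0.156, 0.2233]
tcp_rot: [2.705, 1.075, 0.908]
wrist_force: [-0.5, -1.4, -0.4]
width: 0.003
```

Request:
{"fn": "move_arm", "kwargs": {
  "deltas": [
    [[0, 0, 0], [0.1, 0.022, -0.145], 1],
    [[0, 0, 0], [0.2, 0.045, -0.29], 1],
    [[0, 0, 0], [0.3, 0.067, -0.435], 1],
    [[0, 0, 0], [0.397, 0.09, -0.579], 1],
    [[0, 0, 0], [0.397, 0.09, -0.579], 1]
  ]
}}

```text
time: 15.4
tool_pos: [0.6701, -0.1469, 0.164]
tcp_rot: [2.71, 1.073, 0.906]
wrist_force: [0.3, 0.1, -0.3]
width: -0.001
```

```bash
python3 - <<'E'
from h import *
s=status.read_state();print(s["time"],s["wrist_force"],np.round(s["q"],3))
R,x=lev(59.8,.035,.018);print(plan(R,x))
# arc in three calls: tool centre trails rod by 17 mm
prev=(Ro.from_rotvec(s["tcp_rot"]).as_matrix(),np.array(s["tool_pos"]))
for ths in ((59.8,66,72,78,84),(89,94,99,104,109),(113,117,120,122,123.75,125)):
    for th in ths:
        R,x=lev(th,.017,.018);w,d=plan(R,x,*prev);print(th,np.round(w,3).tolist(),np.round(d,3).tolist())
    prev=(R,x);print()
E
```

```text
15.4 [ 0.2576  0.1022 -0.3445] [-0.432  0.08   2.074  0.678  0.593 -0.111]
(array([ 0.    , -0.0009, -0.0003]), array([-0.0032, -0.0001,  0.0042]))
59.8 [0.0, -0.001, -0.0] [-0.107, -0.117, -0.085]
66 [0.038, 0.008, -0.057] [-0.17, -0.205, -0.142]
72 [0.076, 0.017, -0.111] [-0.239, -0.281, -0.201]
78 [0.113, 0.025, -0.166] [-0.315, -0.348, -0.263]
84 [0.15, 0.034, -0.221] [-0.397, -0.403, -0.328]

89 [0.031, 0.007, -0.046] [-0.072, -0.038, -0.055]
94 [0.062, 0.014, -0.091] [-0.148, -0.068, -0.112]
99 [0.093, 0.022, -0.137] [-0.226, -0.09, -0.168]
104 [0.124, 0.029, -0.182] [-0.306, -0.103, -0.225]
109 [0.155, 0.036, -0.228] [-0.387, -0.108, -0.281]

113 [0.025, 0.006, -0.036] [-0.065, 0.002, -0.044]
117 [0.05, 0.011, -0.073] [-0.131, 0.01, -0.088]
120 [0.068, 0.016, -0.1] [-0.18, 0.019, -0.12]
122 [0.081, 0.019, -0.118] [-0.213, 0.027, -0.141]
123.75 [0.092, 0.021, -0.134] [-0.241, 0.035, -0.159]
125 [0.099, 0.023, -0.146] [-0.261, 0.042, -0.172]
```

Request:
{"fn": "move_arm", "kwargs": {
  "deltas": [
    [[0, 0, 0], [-0.05, -0.06, -0.04], 1],
    [[0, 0, 0], [-0.107, -0.117, -0.085], 1],
    [[0.019, 0.004, -0.028], [-0.138, -0.161, -0.113], 1],
    [[0.038, 0.008, -0.057], [-0.17, -0.205, -0.142], 1],
    [[0.057, 0.012, -0.084], [-0.204, -0.243, -0.171], 1],
    [[0.076, 0.017, -0.111], [-0.239, -0.281, -0.201], 1],
    [[0.095, 0.021, -0.138], [-0.277, -0.315, -0.232], 1],
    [[0.113, 0.025, -0.166], [-0.315, -0.348, -0.263], 1],
    [[0.132, 0.03, -0.193], [-0.356, -0.376, -0.295], 1],
    [[0.15, 0.034, -0.221], [-0.397, -0.403, -0.328], 1]
  ]
}}

```text
time: 16.65
tool_pos: [0.6306, -0.1883, 0.1332]
tcp_rot: [-2.924, -0.482, -0.935]
wrist_force: [1.1, -0.7, 2.6]
width: -0.003
```

```bash
python3 - <<'E'
from h import *
from workcell import read_camera
s=status.read_state();F=np.c_[PX,PY,PA];print(s["time"],"f local",np.array(s["wrist_force"])@F)
R,x=lev(84,.017,.018);print(plan(R,x))
c=camera_info("wrist");p,d=read_camera("wrist");W=wcloud(c,d);Q=(W-S0)@F;h=cv2.cvtColor(p,cv2.COLOR_RGB2HSV).astype(int)
rr=np.linalg.norm(W-(S0+.036*PA),axis=-1)
m=((h[...,0]<8)|(h[...,0]>172))&(h[...,1]>150)&(rr<.18)&(rr>.12)
l=Q[m].mean(0);print("ball",m.sum(),l,"th",np.degrees(np.arctan2(-l[1],l[0])))
E
```

```text
16.65 f local [ 2.2347 -0.939   1.634 ]
(array([0.0004, 0.0008, 0.0031]), array([-0.0023,  0.011 , -0.0202]))
ball 1301 [ 0.0312 -0.1476  0.0414] th 78.05755057407573
```

Request:
{"fn": "move_arm", "kwargs": {
  "deltas": [
    [[0.016, 0.004, -0.023], [-0.036, -0.019, -0.028], 1],
    [[0.031, 0.007, -0.046], [-0.072, -0.038, -0.055], 1],
    [[0.047, 0.011, -0.069], [-0.11, -0.053, -0.084], 1],
    [[0.062, 0.014, -0.091], [-0.148, -0.068, -0.112], 1],
    [[0.078, 0.018, -0.114], [-0.187, -0.079, -0.14], 1],
    [[0.093, 0.022, -0.137], [-0.226, -0.09, -0.168], 1],
    [[0.109, 0.026, -0.16], [-0.266, -0.097, -0.197], 1],
    [[0.124, 0.029, -0.182], [-0.306, -0.103, -0.225], 1],
    [[0.14, 0.033, -0.205], [-0.347, -0.106, -0.253], 1],
    [[0.155, 0.036, -0.228], [-0.387, -0.108, -0.281], 1]
  ]
}}

```text
time: 17.95
tool_pos: [0.5918, -0.1989, 0.1051]
tcp_rot: [-2.846, 0.156, -0.864]
wrist_force: [2.1, -2.3, 0.7]
width: -0.001
```

Request:
{"fn": "move_arm", "kwargs": {
  "deltas": [
    [[0.013, 0.003, -0.018], [-0.033, 0.001, -0.022], 1],
    [[0.025, 0.006, -0.036], [-0.065, 0.002, -0.044], 1],
    [[0.038, 0.009, -0.055], [-0.098, 0.006, -0.066], 1],
    [[0.05, 0.011, -0.073], [-0.131, 0.01, -0.088], 1],
    [[0.068, 0.016, -0.1], [-0.18, 0.019, -0.12], 1],
    [[0.068, 0.016, -0.1], [-0.18, 0.019, -0.12], 1]
  ]
}}

```text
time: 18.7
tool_pos: [0.5735, -0.1965, 0.0929]
tcp_rot: [-2.775, 0.417, -0.821]
wrist_force: [-0.2, -1.7, 1.7]
width: -0.003
```

```bash
python3 - <<'E'
from h import *
s=status.read_state();F=np.c_[PX,PY,PA];print(s["time"],"f local",np.array(s["wrist_force"])@F,np.round(s["q"],3))
for th in (120,122,124,126,128):
    R,x=lev(th,.017,.018);print(th,plan(R,x))
E
```

```text
18.7 f local [ 0.4974 -1.5653  1.7381] [-0.62   0.064  2.25   0.889  0.581  0.548]
120 (array([ 0.0018, -0.0013,  0.0013]), array([ 0.0013,  0.0042, -0.0178]))
122 (array([ 0.0142,  0.0015, -0.0169]), array([-0.0313,  0.0121, -0.0388]))
124 (array([ 0.0266,  0.0044, -0.0351]), array([-0.0637,  0.0213, -0.0595]))
126 (array([ 0.039 ,  0.0072, -0.0533]), array([-0.0959,  0.0319, -0.0798]))
128 (array([ 0.0514,  0.01  , -0.0716]), array([-0.1279,  0.0438, -0.0997]))
```

Request:
{"fn": "move_arm", "kwargs": {
  "deltas": [
    [[0.014, 0.002, -0.017], [-0.031, 0.012, -0.03], 1],
    [[0.027, 0.004, -0.035], [-0.064, 0.021, -0.05], 1],
    [[0.033, 0.006, -0.044], [-0.08, 0.026, -0.06], 1],
    [[0.033, 0.006, -0.044], [-0.08, 0.026, -0.06], 1]
  ]
}}

```text
time: 19.2
tool_pos: [0.5666, -0.1946, 0.0879]
tcp_rot: [-2.732, 0.531, -0.804]
wrist_force: [3.4, -3.3, 3.3]
width: 0.0
```

```bash
python3 - <<'E'
from h import *
from workcell import read_camera
s=status.read_state();F=np.c_[PX,PY,PA];print(s["time"],"f local",np.array(s["wrist_force"])@F)
print(((np.array(s["tool_pos"])-S0)@F)*1e3)
for th in (125,127,129): print(th,plan(*lev(th,.017,.018)))
p,d=read_camera("top");c=camera_info("top");W=cloud(d,c);h=cv2.cvtColor(p,cv2.COLOR_RGB2HSV).astype(int)
m=((h[...,0]<8)|(h[...,0]>172))&(h[...,1]>150);m[:, :200]=0
v,u=np.nonzero(m);print("red top",m.sum(),W[m].mean(0) if m.any() else 0)
p,d=read_camera("scene");c=camera_info("scene");W=cloud(d,c);h=cv2.cvtColor(p,cv2.COLOR_RGB2HSV).astype(int)
m=((h[...,0]<8)|(h[...,0]>172))&(h[...,1]>150);m[:,330:]=0;m[:180]=0
print("red scene",m.sum(),W[m].mean(0) if m.any() else 0)
print("expected closed ball",lev(123.75,0,.036,.15)[1])
E
```

```text
19.2 f local [ 4.0186 -3.9992  1.2201]
[ -48.4481 -102.3927   19.1105]
125 (array([0.0004, 0.0009, 0.0003]), array([-0.0107,  0.0067, -0.0198]))
127 (array([ 0.0128,  0.0037, -0.0179]), array([-0.0428,  0.018 , -0.0399]))
129 (array([ 0.0252,  0.0066, -0.0361]), array([-0.0747,  0.0305, -0.0597]))
red top 6 [ 0.5455 -0.2279  0.0989]
red scene 114 [ 0.5414 -0.2264  0.0907]
expected closed ball [ 0.5343 -0.2249  0.0817]
```

Request:
{"fn": "move_arm", "kwargs": {
  "deltas": [
    [[0.006, 0.002, -0.009], [-0.025, 0.012, -0.016], 1],
    [[0.013, 0.004, -0.018], [-0.045, 0.02, -0.03], 1],
    [[0.013, 0.004, -0.018], [-0.045, 0.02, -0.03], 1]
  ]
}}

```text
time: 19.68
tool_pos: [0.566, -0.1951, 0.0881]
tcp_rot: [-2.714, 0.58, -0.803]
wrist_force: [20.2, -3.8, -0.4]
width: 0.002
```

```bash
python3 - <<'E'
from h import *
s=status.read_state();F=np.c_[PX,PY,PA];print(s["time"],"f local",np.array(s["wrist_force"])@F,((np.array(s["tool_pos"])-S0)@F)*1e3)
E
```

```text
19.675 f local [ 15.2086  -8.21   -11.1195] [ -48.891  -102.7616   19.6665]
```

The tool moved under 1 mm for a 5 mm command and the force rose to 20 N, so it is at the end stop. I back off and withdraw.

Request:
{"fn": "move_arm", "kwargs": {
  "deltas": [
    [[0, 0, 0], [0.045, -0.02, 0.03], 1],
    [[0, 0, 0], [0.14, -0.07, 0.085], 1],
    [[0, 0, 0], [0.24, -0.12, 0.145], 1],
    [[0, 0, 0], [0.24, -0.12, 0.145], 1]
  ]
}}

```text
time: 20.18
tool_pos: [0.5862, -0.2044, 0.0989]
tcp_rot: [-2.715, 0.576, -0.791]
wrist_force: [0.3, 0.5, -0.9]
width: -0.002
```

Request:
{"fn": "move_arm", "kwargs": {
  "deltas": [
    [[0, 0, 0], [-0.14, -0.032, 0.2], 1],
    [[0, 0, 0], [-0.28, -0.064, 0.41], 1],
    [[0, 0, 0], [-0.42, -0.096, 0.615], 1],
    [[0, 0, 0], [-0.56, -0.128, 0.82], 1]
  ]
}}

```text
time: 20.68
tool_pos: [0.5283, -0.2164, 0.1804]
tcp_rot: [-2.715, 0.576, -0.788]
wrist_force: [-0.3, 0.4, 0.8]
width: -0.002
```

Request:
{"fn": "move_arm", "kwargs": {
  "deltas": [
    [[0, 0, 0], [-0.2, -0.2, 0.3], 1],
    [[0, 0, 0], [-0.4, -0.4, 0.6], 1],
    [[0, 0, 0], [-0.6, -0.7, 0.9], 1],
    [[0, 0, 0], [-0.8, -1.0, 1.0], 1],
    [[0, 0, 0], [-0.8, -1.0, 1.0], 1],
    [[0, 0, 0], [-0.8, -1.0, 1.0], 1]
  ]
}}

```text
time: 21.42
tool_pos: [0.4491, -0.3162, 0.2796]
tcp_rot: [-2.714, 0.578, -0.788]
wrist_force: [0.3, 0.8, 0.7]
width: -0.003
```

```bash
python3 - <<'E'
from h import *
from workcell import read_camera
s=status.read_state();print(s["time"],s["wrist_force"],np.round(s["q"],3))
F=np.c_[PX,PY,PA];obs=[];ims=[]
for n in ("scene","top"):
    p,d=read_camera(n);c=camera_info(n);W=cloud(d,c);h=cv2.cvtColor(p,cv2.COLOR_RGB2HSV).astype(int);Q=(W-S0)@F;r=np.hypot(Q[...,0],Q[...,1])
    m=((h[...,0]<8)|(h[...,0]>172))&(h[...,1]>150)&(np.linalg.norm(W-(S0+.036*PA),axis=-1)<.2)
    k=cv2.findContours(m.astype(np.uint8),0,1)[0]
    if k:
        (u,v),rr=cv2.minEnclosingCircle(max(k,key=cv2.contourArea));obs.append((c,u,v));print(n,"ball",u,v,rr)
    b=(d>0)&(r<.016)&(Q[...,2]>.12)&(Q[...,2]<.14);print(n,"blank top",b.sum(),np.median(Q[b],0) if b.any() else 0)
    b=(d>0)&(r<.016)&(Q[...,2]>.075)&(Q[...,2]<.14);print(" max axial",np.percentile(Q[...,2][b],98) if b.any() else 0)
    ims.append(p[:,:,::-1])
x=tri(obs);l=(x-S0)@F;print("ball",x,l,"lever rad",np.radians(np.degrees(np.arctan2(-l[1],l[0]))-55))
cv2.imwrite("pics/end.png",cv2.resize(np.hstack(ims),(800,300),interpolation=cv2.INTER_AREA))
cv2.imwrite("pics/end_s.png",ims[0])
E
```

```text
21.425 [0.2851 0.806  0.6834] [-1.012 -0.178  2.09   0.651  1.107  0.714]
scene ball 198.8000030517578 220.8000030517578 6.803039073944092
scene blank top 58 [ 0.006  -0.001   0.1271]
 max axial 0.13059280590408232
top ball 352.27215576171875 221.90505981445312 6.5047807693481445
top blank top 80 [ 0.0032 -0.0012  0.1305]
 max axial 0.13333477414344366
ball [ 0.5327 -0.2267  0.0807] [-0.0855 -0.1261  0.0364] lever rad 1.2070066833441275
```

View pics/end_s.png

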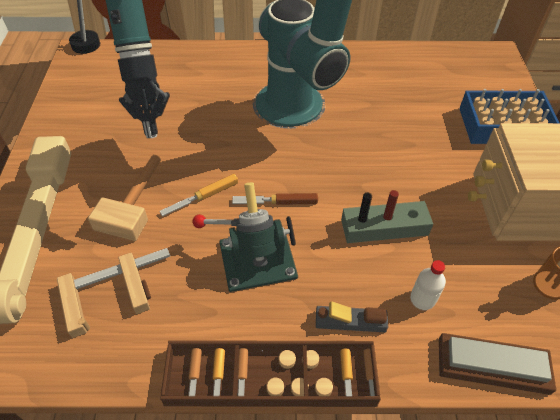

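The lever measures 1.207 rad against the 1.2 end stop, and the blank's top is still about 130.5 mm out, so it is home. The picture shows the blank in the collet at (251,195), the ball at (199,221), and the other items where they were. I hand in.

```bash
python3 -c "
from workcell import order,status
print(order.finish_job(),status.read_state()['time'])"
```

```text
the job is handed in; nothing more can be done
the job is handed in; nothing more can be done
```

The boxwood blank is in the collet, down on the depth stop, with the lever fully closed, and I handed the job in at about 21.5 s of the 58 s allowed. I held the blank all the way down rather than letting it drop. It met the stop with about 21 N of push before I released it.

- **Depth:** with the blank still held, its top stood 72.0 mm above the nose face, which is exactly the fully home figure. After closing, the top view put it at about 130.5 mm from the stop. The scene view gave 127–131 mm on few pixels, so it does not contradict that.
- **Lever:** at the end of the swing the tool stopped moving and the force rose to about 20 N. The final two-camera fix gave 1.207 rad against the 1.2 rad end stop.
- **Rest of the bench:** in the last picture the ebony and rosewood blanks and the other tools look undisturbed. The gripper is clear of everything.

No check failed. The one disagreement was before contact: my estimate put the blank's foot 2 mm short of the stop when it touched. The 72.0 mm reading settled that it was home.

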